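Key a potter's wheel head to its shaft

TASK

Take the tapered key with the block head from the wooden rack, stand it tip down in the keyway between the hub of the upturned wheel head and its shaft, and let go of it as soon as it lightly binds (a push of about 4 N; do not drop it in). Then, with closed fingers, tap or press on top of its head until it is wedged tight: a push of 15 to 20 N should no longer drive it further. Never drive it while gripping it, do not force it, for the cast hub cracks, and leave the plain key in the rack and the pots alone.

Things in the scene. Friction and masses are not known exactly. Their poses are not given: they have to be found in the camera images.
- key: the tapered steel key, 0.15 kg, standing tip down in a hole of the rack. Origin at the centre of its tip (lowest end), z up towards the head. Up to z = 70 mm a symmetric wedge, 15 mm wide along its y; along its x 3 mm thick at the bevelled tip, 8.3 mm at z = 8, then growing evenly to 18.7 mm at z = 70 (1 in 6). Above it the block head. Same either way round (half turn about z).
- key_head (a point): centre of the top face of the key's block head, 102 mm above the tip. The head is 24 mm along the key's x, 18 mm along its y and 32 mm tall (z = 70 to 102 mm of the key): grip it by the sides to carry it and start it lightly, and drive it only by its top face with closed fingers.
- spare: a plain straight steel key without head, 12 mm (x) by 15 mm (y) by 75 mm tall, standing in the other hole of the rack; origin at the centre of its lower end. Not used; leave it there.
- rack: a fixed wooden block, 70 mm (x) by 120 mm (y) by 50 mm high, origin at the centre of its underside on the bench. Two upright holes 17 by 18 mm, 35 mm deep, at its y = -30 and +30 mm; which key stands in which varies. A key stands loosely on the hole's floor, 15 mm above the bench.
- hub: the wheel head, fixed, lying face down: an aluminium disc 260 mm across, 15 mm thick, with a round dark cast hub 95 mm across in its middle, flat top 90 mm above the bench. Origin at the centre of the disc's underside, z up. In the hub's bore stands the steel shaft, 35 mm across, its end 7 mm above the hub's top. The keyway is an upright slot beside the shaft, on the hub's +x side.
- keyway (a point): centre of the keyway's mouth at the hub's top (90 mm above the bench), 27 mm from the hub's axis along the hub's x; axes as the hub's. The mouth is 20 mm along y and, between shaft and hub, 11.5 to 15.1 mm along x: the shaft's fit varies, which shifts the gap's middle by up to 0.9 mm. The key's thickness (its x) goes along the hub's x.
- keyway_floor (a point): centre of the floor of the keyway, 75 mm below the mouth; the slot narrows downward to match the key's taper, so the key never gets there. Its tip first binds 27 to 49 mm below the mouth, to be found by feel; then the shaft yields a little in its rubber bush and the push needed grows by 4 to 7 N per mm. Once wedged it holds itself (oiled steel). Tight after a push of 15 to 20 N; over about 30 N cracks the hub.
- bowl: a loose terracotta bowl, 100 mm across, 55 mm high, origin under its centre; not to be moved.
- jar: a loose terracotta jar with a wooden cap, 64 mm across, 85 mm high, origin under its centre; not to be moved.
Not all that is in view belongs to the job. Leave any green or red look-alike of the key alone.

How it is judged:
By the outcome, as a careful person would: the job done as asked, in the order asked, and still so for the second after the job is handed in, with the robot touching nothing.
It also fails if it takes over 54 s, if anything falls off the work surface, if the arm or the gripper's body presses on something with over 40 N, if the wrist force passes 120 N, or if a joint passes its speed limit or range.

ROBOT

A 6-joint arm with a two-finger parallel gripper is mounted at the origin on the work surface. World frame = base frame: x ahead of the robot, y to its left, z up, the work surface at z = 0. Lengths are in mm, angles in rad, forces in N, time in s.
With the tool pointing down it reaches from about 350 to 875 mm from the base axis. Payload 4.2 kg.
Tool frame: the origin (TCP) lies on the mounting face of the last link; the fingertips stand 173 mm ahead of it and the grasp point (between the pads) lies 155 mm ahead of it; z points along the fingers, y is the direction in which the jaws open and shut (so a half turn about z gives the same grasp; the last joint's range is limited). The gripper opens to 85 mm and grips with 20 to 120 N. Pads are 22 mm wide; open, the fingers measure 114 mm over their backs; the gripper's body (76 mm by 85 mm) begins 54 mm behind the grasp point. The pads swing forward as they close: fully open they stand 13 mm farther back than shut.
Start: joints at [-1.07, 0.385, 0.008, 0, -1.194, -0.259], TCP at [149.674, -606.793, 404.712] pointing down, gripper open.
Joint ranges: [-3.14, 3.14], [-1.21, 2.06], [-1.07, 1.41], [-3.16, 2.05], [-2.99, -0.16], [-3.1, 3.1]. Speed limits (rad/s): [2.79, 2.79, 3.14, 3.14, 3.14, 3.14].

INTERFACE

Orientations are given as a unit quaternion [x, y, z, w].
In Python, from bench import arm gives the robot as it stands. The module is installed in compiled form; this text tells all that it offers.
- The arm moves only by the tool play_rows, never from a script. Its argument "moves" is a list of rows, each a list of 3 entries, a list of its own where there are three numbers: the shift along the world's x, y, z in units of 30 cm (1.0 is 30 cm), then the turn about the world's z in units of 30 degrees (1.0 is 30 degrees), then the gripper's target within -1 to 1 (shut at 1, half-way at 0, fully open at -1). In form: [[[x, y, z], turn, jaw], ...]. A call has 1 to 12 rows; each row is the pose to reach, as a shift and turn from the pose measured when the call began; what a row does not reach only later rows make up. A row lasts 1/8 s, in which the tool goes at most 62.5 mm and 10.7 degrees, less where a joint would pass 70% of its speed; a pose out of reach is approached as far as the arm can. A call with a number of a shift or a turn outside -1 to 1 is refused whole. A call with a gripper value outside its range is refused whole. The fingers move at their own pace and stop on an object; the grip force is fixed at half the most. Time passes only in rows, so rows that repeat a pose let the fingers close. It gives the time, the measured TCP pose, the force and the opening at its end, in the units of the state.
- arm.read_state(): the state, without advancing time (a new reading comes with each control period).
- arm.get_image(name): name is "scene" or "top" or "wrist"; returns a dict with "pixels" (400x640x3 uint8, red, green, blue), "vfov" (degrees; the focal length in pixels is half the picture's height over the tangent of half this angle, whatever the lens; pixels are square), "cx", "cy" (the principal point, pixels), "xyz" and "rotation" of the camera in the world. Camera axes: x right, y up, looking along -z (the intrinsics and any distortion apply to the point x, -y, -z); pixel columns grow to the right and rows downward; lengths in mm; the calibration is good to about 2 mm. A picture is of the moment at which its call begins. There is no depth.
- arm.job_done(): hands the job in, once; it reports no verdict.
Trained networks look in a picture, given as the dict that the camera call returned (one of the last four; its "shot" number tells which), for a name from the list of things; names that differ only in an ending like _2 or _b are one class to them, and where a whole thing is asked for, a point or a joint stands for the part that bears it (a point fixed in the world has none). Each returns a list of dicts, best first, with "conf" (0 to 1); they miss things now and then, are a little off and sometimes report something else, mostly with a low value. They report only what shows in the picture. A call takes as long as a camera call. They do not tell look-alikes from the thing itself.
- arm.look_for(name, picture): "centre" ([x, y, z] in mm, in world coordinates, good to about 4 mm: the middle of the surface that is visible of it).
The state is a dict: "clock": time; "joints": joint angles; "joint_vel": joint speeds; "joint_efforts": joint torques, N m; "position": TCP position; "ee_rot": TCP orientation; "contact_force": force on the tool from outside, world axes, zero at the start; "wrist_torque": the same for the moment, N m; "gripper_width": finger opening in mm.
Only numpy, scipy, OpenCV 4.12 (cv2) and the standard library are available. Lean on these libraries where they do the work, as an engineer would, in place of code of your own. Each camera call takes 0.05 s, during which the arm holds its last target.

## Working session

There is one attempt and no reset: what is moved stays moved. The work goes in short steps, Python scripts to look and compute and a tool call to move; the robot and the scene stay as the last step left them, time stands still between calls to the robot, and variables do not carry over. Pictures are saved under pics/ and viewed, and the job is handed in when it is done.

Besides the shell and the picture viewer there is one more tool, called as a command line: name --argument value ..., lists and objects as JSON in quotes. play_rows: Moves the arm, as the interface text tells. Shifts and turns lie within -1 to 1; 1 stands for 30 cm of shift or 30 degrees of turn. Its arguments: {"type":"object","properties":{"moves":{"type":"array"}},"required":["moves"]}

```bash
mkdir -p pics
cat > h.py <<'E'
from bench import arm
import numpy as np, cv2
def snap(n,f):
    p=arm.get_image(n); cv2.imwrite('pics/'+f,p['pixels'][:,:,::-1]); return p
def ray(p,u,v):
    f=200/np.tan(np.radians(p['vfov'])/2)
    d=np.array([(u-p['cx'])/f,-(v-p['cy'])/f,-1]); return np.array(p['xyz']),np.array(p['rotation'])@d
def atz(p,u,v,z):
    o,d=ray(p,u,v); return o+d*(z-o[2])/d[2]
def proj(p,X):
    f=200/np.tan(np.radians(p['vfov'])/2)
    c=np.array(p['rotation']).T@(np.array(X)-np.array(p['xyz']))
    return p['cx']+f*c[0]/-c[2], p['cy']-f*c[1]/-c[2]
E
python3 - <<'E'
from h import *
s=arm.read_state(); print(s)
for n in ['scene','top','wrist']:
    p=snap(n,n+'0.png'); print(n,{k:v for k,v in p.items() if k!='pixels'})
    for t in ['key','key_head','spare','rack','hub','keyway','bowl','jar']:
        print(t,[(np.round(r['centre'],1).tolist(),round(r['conf'],2),np.round(proj(p,r['centre']))) for r in arm.look_for(t,p)])
print(arm.read_state()['clock'])
E
```

```text
{'clock': 0.0, 'joints': array([-1.07037645e+00,  3.85536894e-01,  6.62129461e-03, -5.36832410e-04,
       -1.19404619e+00, -2.58610195e-01]), 'joint_vel': array([ 5.55351099e-06,  8.25356101e-04, -3.75120905e-04,  6.49302985e-05,
       -2.70492274e-05,  6.33618465e-04]), 'joint_efforts': array([ 1.13424397e-05, -3.92294419e+01,  1.88394284e+01,  4.18610215e+00,
       -4.61503441e-03,  4.00130062e-06]), 'position': array([ 149.65107591, -606.59154569,  403.6256706 ]), 'ee_rot': array([-1.20512119e-01,  9.92711234e-01,  1.09811665e-03, -1.69388461e-04]), 'contact_force': array([ 0.79044082,  0.17106658, -0.08791478]), 'wrist_torque': array([ 0.00282966, -0.0228611 ,  0.02467484]), 'gripper_width': 85.36027616282448}
scene {'vfov': 49.29916785093408, 'cx': 325.9946925123861, 'cy': 200.1615365613579, 'xyz': array([1351.29608415,  352.96358028,  850.11948604]), 'rotation': array([0.22886126, 0.35293863, 0.75956014, 0.49611011]), 'shot': 1}Traceback (most recent call last):
  File "<stdin>", line 6, in <module>
  File "h.py", line 12, in proj
    c=np.array(p['rotation']).T@(np.array(X)-np.array(p['xyz']))
      ~~~~~~~~~~~~~~~~~~~~~~~~~^^~~~~~~~~~~~~~~~~~~~~~~~~~~~~~~~
ValueError: matmul: Input operand 1 has a mismatch in its core dimension 0, with gufunc signature (n?,k),(k,m?)->(n?,m?) (size 3 is different from 4)
```

```bash
sed -i "s/np.array(p\['rotation'\])/R.from_quat(p['rotation']).as_matrix()/; 2a from scipy.spatial.transform import Rotation as R" h.py
python3 - <<'E'
from h import *
for n in ['scene','top','wrist']:
    p=snap(n,n+'0.png'); print(n,{k:v for k,v in p.items() if k!='pixels'})
    for t in ['key','key_head','spare','rack','hub','keyway','bowl','jar']:
        print(t,[(np.round(r['centre'],1).tolist(),round(r['conf'],2),np.round(proj(p,r['centre']))) for r in arm.look_for(t,p)])
print(arm.read_state()['clock'])
E
```

```text
scene {'vfov': 49.29916785093408, 'cx': 325.9946925123861, 'cy': 200.1615365613579, 'xyz': array([1351.29608415,  352.96358028,  850.11948604]), 'rotation': array([0.22886126, 0.35293863, 0.75956014, 0.49611011]), 'shot': 2}
key [([685.6, 358.3, 15.1], 0.93, array([446., 306.])), ([580.6, 170.8, 95.9], 0.78, array([385., 229.])), ([441.4, 206.6, 12.6], 0.74, array([410., 223.])), ([544.0, 356.9, 16.4], 0.54, array([457., 263.])), ([336.6, 342.1, 16.0], 0.48, array([466., 212.]))]
key_head [([685.2, 356.0, 12.7], 0.76, array([445., 307.])), ([577.3, 171.4, 93.4], 0.69, array([385., 229.])), ([442.2, 212.5, 13.7], 0.6, array([412., 223.])), ([544.1, 357.0, 15.2], 0.56, array([457., 264.])), ([335.1, 337.0, 14.2], 0.46, array([464., 211.]))]
spare [([578.4, 224.4, 72.6], 0.55, array([405., 241.]))]
rack [([596.7, 198.5, 47.0], 0.9, array([392., 250.]))]
hub [([642.6, -45.1, 14.8], 0.61, array([297., 243.]))]
keyway [([646.5, -48.3, 10.7], 0.79, array([295., 245.]))]
bowl [([705.2, 146.8, 28.7], 0.96, array([357., 280.]))]
jar [([623.2, -372.7, 57.0], 0.58, array([197., 195.])), ([645.0,
[... 794 characters left out ...]
]
spare []
rack [([568.0, 193.4, 50.2], 0.87, array([252., 196.]))]
hub [([604.9, -70.7, 19.0], 0.73, array([337., 184.]))]
keyway [([566.3, 164.4, 117.9], 0.72, array([259., 194.])), ([600.4, -73.2, 11.2], 0.63, array([338., 186.]))]
bowl [([724.7, 152.8, 26.4], 0.83, array([266., 147.])), ([604.2, -71.0, 17.5], 0.24, array([337., 185.]))]
jar [([603.0, -380.0, 83.8], 0.85, array([441., 182.]))]
wrist {'vfov': 59.7208440638723, 'cx': 321.3281680632734, 'cy': 201.6357336768375, 'xyz': array([  75.20671877, -624.63682842,  374.28510171]), 'rotation': array([-0.09371613, -0.11977688,  0.77797502,  0.60961107]), 'shot': 4}
key []
key_head []
spare []
rack []
hub []
keyway []
bowl []
jar []
1.45
```

View pics/scene0.png

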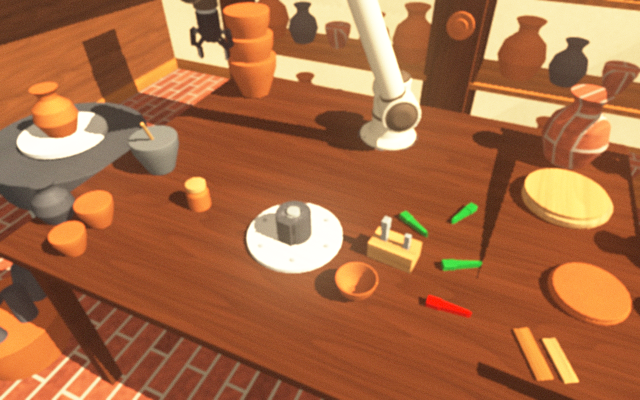

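View pics/top0.png

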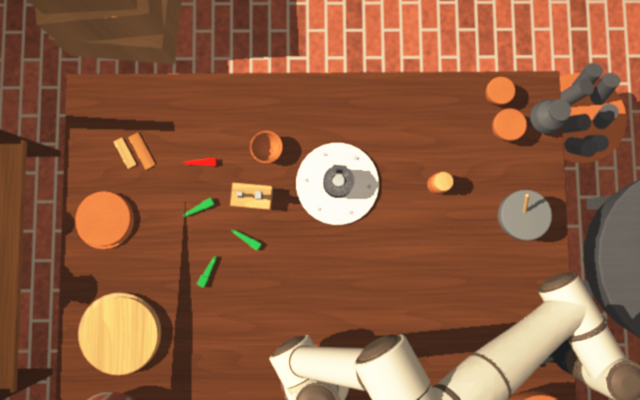

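View pics/wrist0.png

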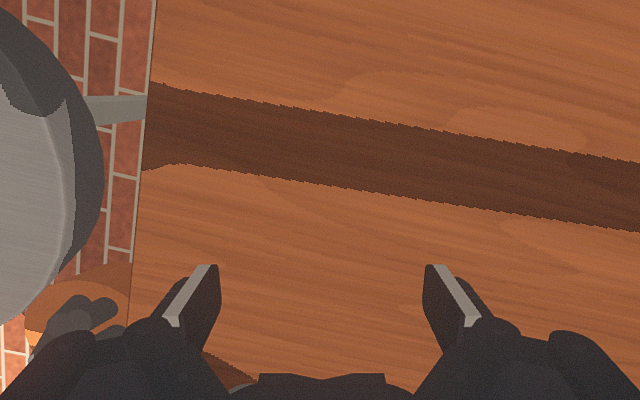

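Run:
```python
from h import *
a=cv2.imread('pics/scene0.png')
c1=cv2.resize(a[205:275,365:425],None,fx=6,fy=6,interpolation=cv2.INTER_CUBIC)
c2=cv2.resize(a[195:265,250:340],None,fx=6,fy=6,interpolation=cv2.INTER_CUBIC)
b=cv2.imread('pics/top0.png')
c3=cv2.resize(b[150:220,225:385],None,fx=5,fy=5,interpolation=cv2.INTER_CUBIC)
cv2.imwrite('pics/c1.png',np.hstack([c1[:,:],c2[:,:420]])); cv2.imwrite('pics/c3.png',c3)
q=[-1.20512119e-01,  9.92711234e-01,  1.09811665e-03, -1.69388461e-04]
T=R.from_quat(q).as_matrix(); C=R.from_quat([-0.09371613, -0.11977688,  0.77797502,  0.60961107]).as_matrix()
print(T, T.T@C, T.T@(np.array([75.20671877, -624.63682842,  374.28510171])-[149.65107591, -606.59154569,  403.6256706]))
```

```text
[[-9.70953601e-01 -2.39267097e-01 -6.00980385e-04]
 [-2.39267841e-01  9.70951247e-01  2.13939875e-03]
 [ 7.16349275e-05  2.22105220e-03 -9.99997531e-01]] [[-8.70869482e-05  9.53720047e-01  3.00695965e-01]
 [ 9.99997988e-01 -5.19549955e-04  1.93747854e-03]
 [ 2.00403870e-03  3.00695529e-01 -9.53718083e-01]] [76.59757066  0.22582851 29.34662999]
```

View pics/c1.png

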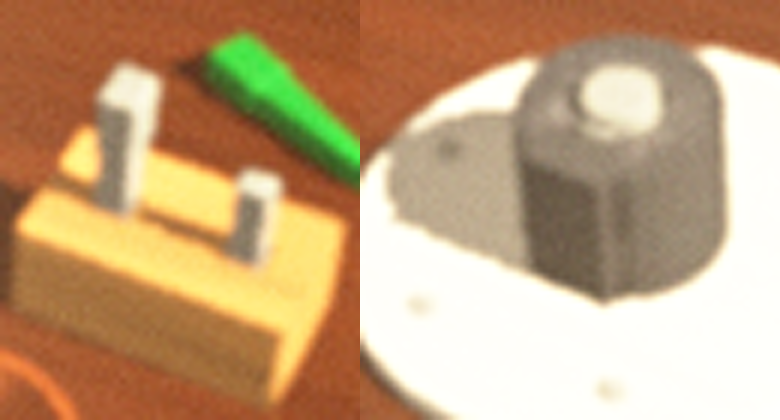

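View pics/c3.png

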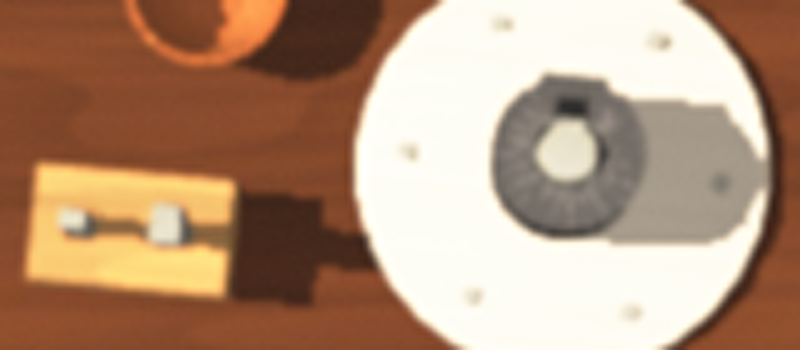

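play_rows --moves '[[[0.8, 0.9, 0], 0.84, -1], [[0.8, 0.9, 0], 0.84, -1], [[0.8, 0.9, 0], 0.84, -1], [[0.8, 0.9, 0], 0.84, -1], [[0.8, 0.9, 0], 0.84, -1], [[0.8, 0.9, 0], 0.84, -1]]'

```text
clock: 2.2
position: [390.9, -334.9, 405.1]
ee_rot: [-0.335, 0.942, -0.0, 0.0]
contact_force: [-0.0, 0.3, 0.5]
gripper_width: 85.7
```

play_rows --moves '[[[0.78, 0.8, -0.15], 1.0, -1], [[0.78, 0.8, -0.15], 1.0, -1], [[0.78, 0.8, -0.15], 1.0, -1], [[0.78, 0.8, -0.15], 1.0, -1], [[0.78, 0.8, -0.15], 1.0, -1], [[0.78, 0.8, -0.15], 1.0, -1]]'

```text
clock: 2.95
position: [626.6, -92.4, 359.1]
ee_rot: [-0.568, 0.823, -0.0, 0.0]
contact_force: [-0.8, 0.4, 0.6]
gripper_width: 85.7
```

play_rows --moves '[[[0, 0, 0], 0.7, -1], [[0, 0, 0], 0.7, -1], [[0, 0, 0], 0.7, -1]]'

```text
clock: 3.32
position: [626.4, -92.7, 359.2]
ee_rot: [0.708, -0.706, -0.0, 0.0]
contact_force: [-0.0, 0.5, -0.6]
gripper_width: 85.5
```

Run:
```python
from h import *
s=arm.read_state(); print(s['position'],s['ee_rot'],s['joints'])
p=snap('wrist','w1.png')
import pickle; pickle.dump(p,open('w1.pkl','wb'))
for t in ['hub','keyway']:
    print(t,[(np.round(r['centre'],1).tolist(),round(r['conf'],2),np.round(proj(p,r['centre']))) for r in arm.look_for(t,p)])
```

```text
[626.43277936 -92.7185015  359.18454568] [ 7.07913395e-01 -7.06299244e-01 -4.24796077e-05  1.56086725e-05] [ 1.08151155e-01  4.31578716e-01 -3.62497622e-02 -5.21607387e-05
 -1.10304547e+00 -1.05844880e-01]
hub [([613.5, -103.1, 16.9], 0.65, array([336., 168.]))]
keyway [([616.6, -101.2, 12.5], 0.85, array([332., 169.]))]
```

View pics/w1.png

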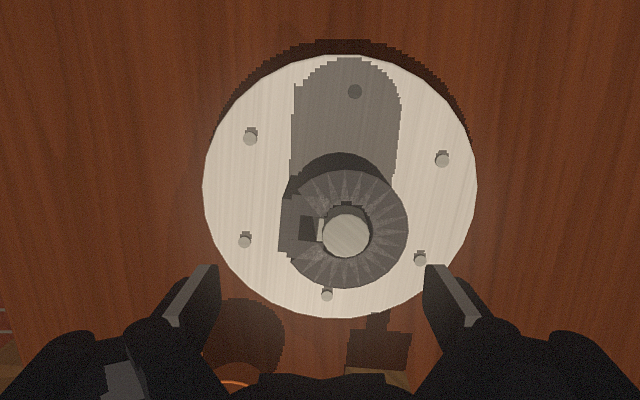

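Run:
```python
from h import *
a=cv2.imread('pics/w1.png')
c=cv2.resize(a[160:300,265:425],None,fx=5,fy=5,interpolation=cv2.INTER_CUBIC)
c=cv2.convertScaleAbs(c,alpha=1.6,beta=10)
cv2.imwrite('pics/c4.png',c[:600])
```

```text
(no output)
```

View pics/c4.png

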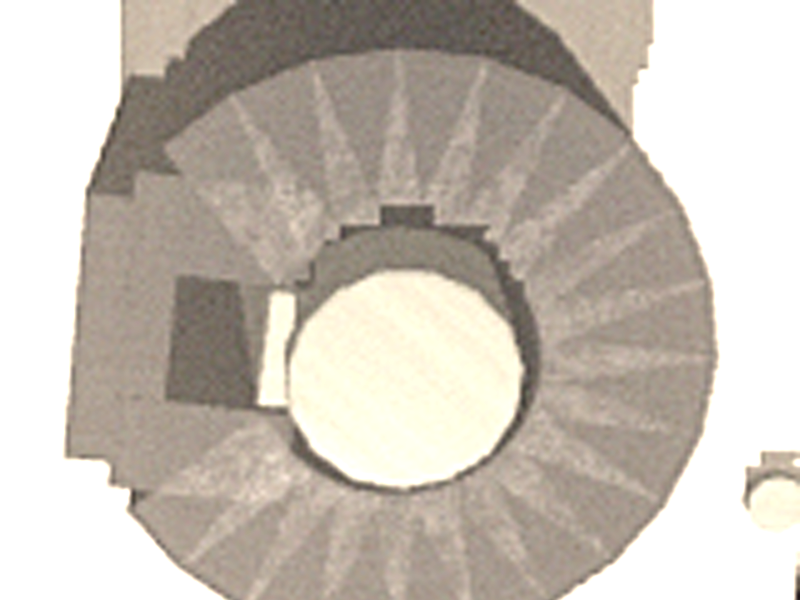

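Run:
```python
from h import *
import pickle; p=pickle.load(open('w1.pkl','rb'))
g=lambda x,y,z: atz(p,265+x/5,160+y/5,z)
sh=g(405,378,97); print('shaft',sh)
print('shaft dia',g(288,378,97)-g(524,378,97), g(405,268,97)-g(405,489,97))
# hub circle points
pts=[g(x,y,90)[:2] for x,y in [(400,47),(630,130),(716,350),(655,500),(165,150),(132,505),(690,240)]]
A=np.c_[2*np.array(pts),np.ones(len(pts))]; b=(np.array(pts)**2).sum(1); s=np.linalg.lstsq(A,b,rcond=None)[0]
c=s[:2]; print('hub',c,np.sqrt(s[2]+c@c))
K={n:g(x,y,90)[:2] for n,(x,y) in dict(ot=(178,276),ob=(166,400),it=(245,283),ib=(256,407),st=(270,290),sb=(258,405),et=(297,290),eb=(290,405)).items()}
for n in K: print(n,K[n],K[n]-c)
print('disc rim axis'); d=K['ot']-K['ob']; print('yaw of y edge',np.degrees(np.arctan2(d[1],d[0]))-90)
m=[atz(p,u,v,20)[:2] for u,v in []]
```

```text
shaft [608.7807799  -70.33060081  97.        ]
shaft dia [33.95882188  0.07913766  0.        ] [  0.80097644 -34.41525044   0.        ]
hub [609.44986955 -70.95522165] 46.433732150370524
ot [641.64334187 -83.3280021 ] [ 32.19347232 -12.37278045]
ob [643.74056203 -63.72963292] [34.29069248  7.22558873]
it [631.89954627 -82.26787369] [ 22.44967671 -11.31265204]
ib [630.34437217 -62.62779947] [20.89450262  8.32742218]
st [628.25754727 -81.19107921] [ 18.80767772 -10.23585755]
sb [630.04557173 -62.95257497] [20.59570218  8.00264668]
et [624.31923752 -81.2000851 ] [ 14.86936797 -10.24486345]
eb [625.2773297  -62.96375213] [15.82746015  7.99146952]
disc rim axis
yaw of y edge -186.10797386114808
```

play_rows --moves '[[[-0.22, 0.8, 0.09], 0, -1], [[-0.22, 0.8, 0.09], 0, -1], [[-0.22, 0.8, 0.09], 0, -1], [[-0.22, 0.8, 0.09], 0, -1], [[-0.22, 0.8, 0.09], 0, -1], [[-0.22, 0.8, 0.09], 0, -1]]'

```text
clock: 4.22
position: [560.2, 147.2, 386.5]
ee_rot: [0.708, -0.707, 0.0, -0.0]
contact_force: [-0.0, -0.6, 0.1]
gripper_width: 85.1
```

Run:
```python
from h import *
s=arm.read_state(); print(s['position'],s['ee_rot'],s['clock'])
p=snap('wrist','w2.png')
import pickle; pickle.dump(p,open('w2.pkl','wb'))
for t in ['key_head','rack','spare']:
    print(t,[(np.round(r['centre'],1).tolist(),round(r['conf'],2),np.round(proj(p,r['centre']))) for r in arm.look_for(t,p)])
```

```text
[560.2125872  147.20550492 386.49499407] [ 7.07599333e-01 -7.06613853e-01  9.52453927e-05 -1.95352770e-04] 4.225
key_head [([674.8, 352.2, 18.2], 0.94, array([223., 344.])), ([317.4, 336.1, 15.1], 0.86, array([531., 331.])), ([541.7, 340.6, 15.8], 0.83, array([337., 335.])), ([572.7, 164.6, 117.5], 0.81, array([305., 226.])), ([437.0, 205.0, 17.2], 0.58, array([440., 227.]))]
rack [([562.3, 181.2, 50.5], 0.75, array([319., 216.]))]
spare [([602.2, 13.7, 14.8], 0.72, array([274.,  24.])), ([575.1, 219.9, 86.2], 0.68, array([304., 272.]))]
```

View pics/w2.png

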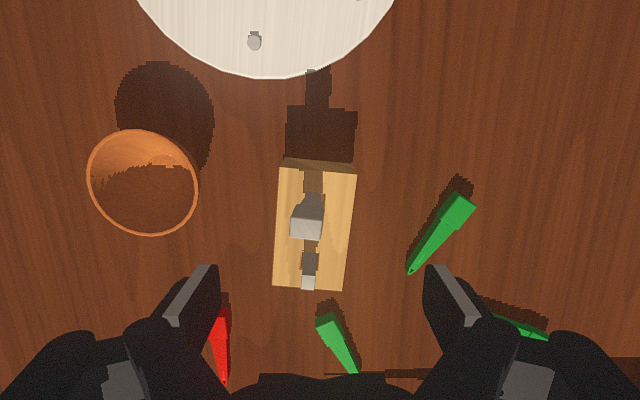

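Run:
```python
from h import *
a=cv2.imread('pics/w2.png')
c=cv2.resize(a[155:300,260:370],None,fx=5,fy=5,interpolation=cv2.INTER_CUBIC)
cv2.imwrite('pics/c5.png',c[:600]) if 0 else cv2.imwrite('pics/c5.png',cv2.resize(a[160:300,260:370],None,fx=4,fy=4,interpolation=cv2.INTER_CUBIC))
```

```text
(no output)
```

View pics/c5.png

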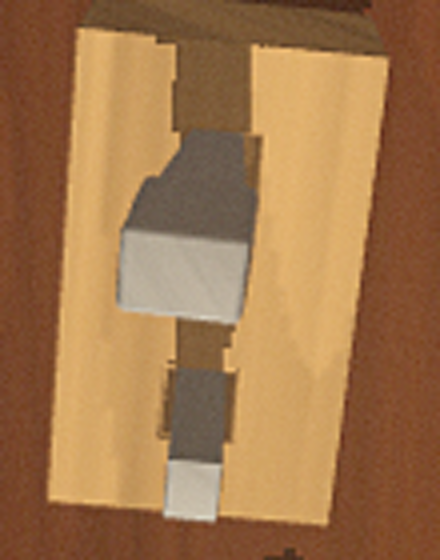

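Run:
```python
from h import *
import pickle; p=pickle.load(open('w2.pkl','rb'))
g=lambda x,y,z: atz(p,260+x/4,160+y/4,z)[:2]
P=[g(*q,117) for q in [(123,229),(250,243),(240,324),(118,309)]]
print(np.round(P,1),np.mean(P,0)); 
for i in range(4):
    d=P[(i+1)%4]-P[i]; print(np.hypot(*d),np.degrees(np.arctan2(d[1],d[0])))
Q=[g(*q,50) for q in [(77,28),(388,57),(328,524),(48,500)]]
print(np.round(Q,1),np.mean(Q,0))
for i in range(4):
    d=Q[(i+1)%4]-Q[i]; print(np.hypot(*d),np.degrees(np.arctan2(d[1],d[0])))
print(g(192,490,90))
```

```text
[[582.8 158.3]
 [559.6 161. ]
 [561.4 177.1]
 [584.1 174.1]] [571.96565527 167.62167396]
23.329655589129512 173.38520025024403
16.219653334008385 83.52351450985
22.868902752977817 -7.5178669572563495
15.867139630192224 -94.7990866623864
[[598.1 135. ]
 [528.5 141.6]
 [539.7 261.2]
 [609.6 254.5]] [568.96988051 198.09488515]
69.95033625906184 174.64805507068888
120.19829602877647 84.65060713937665
70.17660694909975 -5.466255261868352
120.05849023350682 -95.45730695862164
[571.91161991 228.06077492]
```

play_rows --moves '[[[0.035, 0.068, -0.1], -0.207, -1], [[0.035, 0.068, -0.3], -0.207, -1], [[0.035, 0.068, -0.38], -0.207, -1], [[0.035, 0.068, -0.425], -0.207, -1], [[0.035, 0.068, -0.425], -0.207, -1], [[0.035, 0.068, -0.425], -0.207, -1]]'

```text
clock: 5.18
position: [571.8, 166.3, 260.1]
ee_rot: [-0.667, 0.745, -0.0, 0.001]
contact_force: [-0.1, -0.6, -0.3]
gripper_width: 85.5
```

Run:
```python
from h import *
s=arm.read_state(); print(s['position'],s['ee_rot'],s['clock'],s['contact_force'])
snap('wrist','w3.png')
```

```text
[571.830101   166.25682151 260.05455094] [-6.67449619e-01  7.44653793e-01 -4.35418082e-04  1.24309604e-03] 5.175 [-0.11763389 -0.63694132 -0.2572971 ]
```

View pics/w3.png

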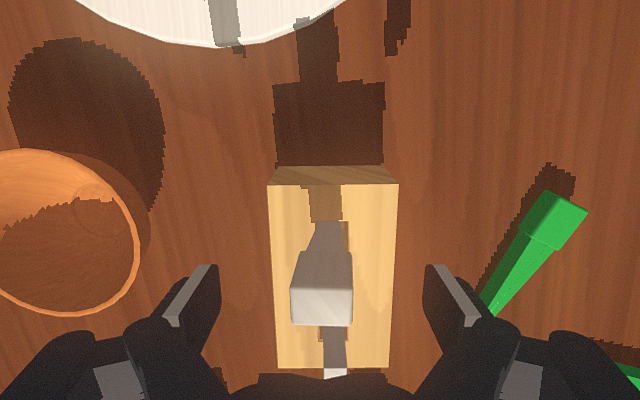

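play_rows --moves '[[[0, 0, 0], 0, 1], [[0, 0, 0], 0, 1], [[0, 0, 0], 0, 1], [[0, 0, 0], 0, 1], [[0, 0, 0], 0, 1], [[0, 0, 0], 0, 1]]'

```text
clock: 5.98
position: [570.2, 166.3, 260.2]
ee_rot: [-0.667, 0.745, 0.001, -0.001]
contact_force: [-5.5, 1.9, 5.4]
gripper_width: 23.0
```

Run:
```python
from h import *
s=arm.read_state(); print(s['position'],s['ee_rot'],s['clock'],s['contact_force'],s['gripper_width'])
snap('wrist','w4.png')
```

```text
[570.24371279 166.27377653 260.17360633] [-6.67384203e-01  7.44712689e-01  7.34148589e-04 -8.92500825e-04] 5.975 [-5.50177376  1.87299711  5.40885858] 22.9805453773629
```

View pics/w4.png

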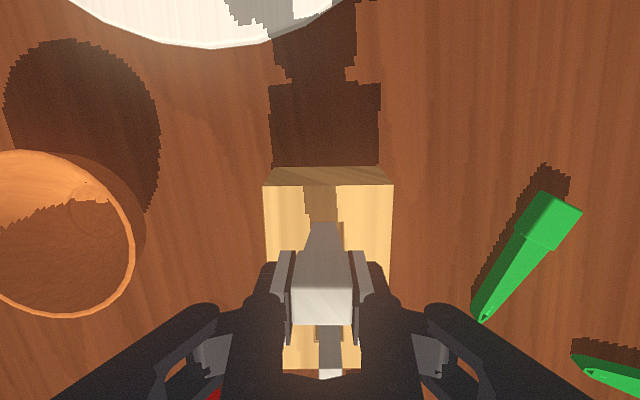

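play_rows --moves '[[[0, 0, 0.05], 0, 1], [[0, 0, 0.15], 0, 1], [[0, 0, 0.3], 0, 1], [[0, 0, 0.45], 0, 1], [[0, 0, 0.45], 0, 1], [[0, 0, 0.45], 0, 1]]'

```text
clock: 6.78
position: [569.9, 166.1, 395.1]
ee_rot: [-0.667, 0.745, 0.001, -0.001]
contact_force: [0.1, -0.2, -1.0]
gripper_width: 22.8
```

Run:
```python
from h import *
s=arm.read_state(); print(s['position'],s['ee_rot'],s['clock'],s['contact_force'],s['wrist_torque'],s['gripper_width'])
snap('wrist','w5.png');p=snap('scene','s5.png')
for z in (82,150): print(proj(p,[570,167,z]))
a=cv2.imread('pics/s5.png'); cv2.imwrite('pics/s5c.png',cv2.resize(a[150:270,320:460],None,fx=5,fy=5,interpolation=cv2.INTER_CUBIC))
```

```text
[569.91417104 166.0533772  395.13881543] [-0.66724331  0.74483865  0.00100159 -0.0008674 ] 6.775 [ 0.14019321 -0.19137471 -1.00394716] [-0.03330616  0.0401596  -0.03342706] 22.827102930037587
(np.float64(384.1345644734209), np.float64(230.12533801760378))
(np.float64(386.4847248549572), np.float64(209.9335694799636))
```

View pics/w5.png

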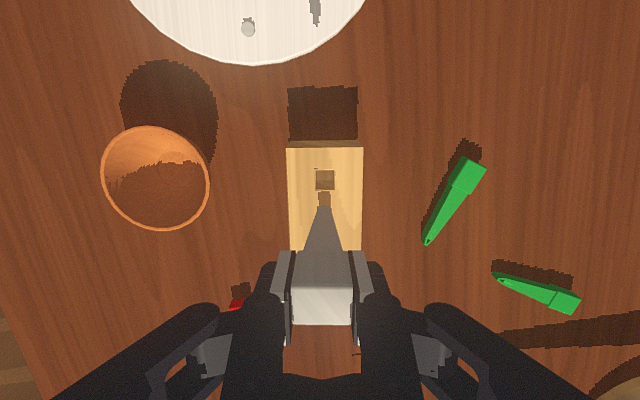

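View pics/s5c.png

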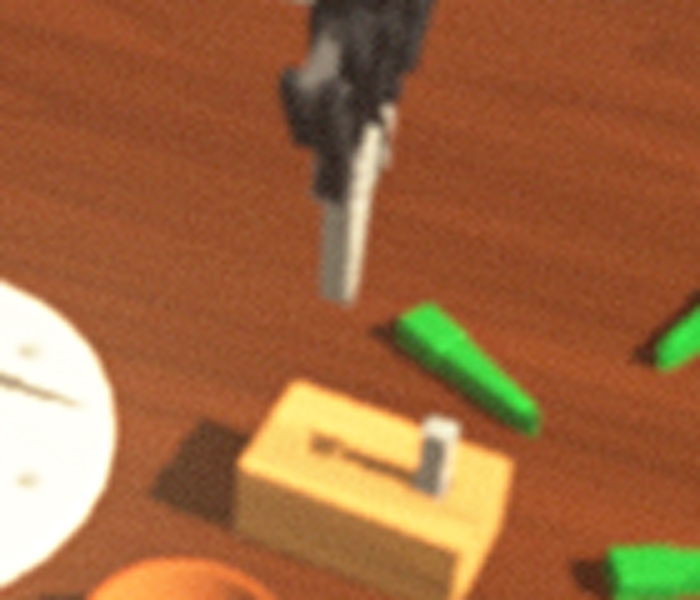

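Run:
```python
from h import *
a=cv2.imread('pics/w5.png'); cv2.imwrite('pics/w5c.png',cv2.resize(a[190:340,270:380],None,fx=4,fy=4,interpolation=cv2.INTER_CUBIC))
p=arm.get_image('wrist')
s=arm.read_state(); T=R.from_quat(s['ee_rot']).as_matrix()
o=s['position']
zt=395.14-260.17+15
def P(k,dy=0): # key frame pt, upright, aligned tool
    x=T[:,1]*np.array([1,1,0]); y=T[:,0]*np.array([1,1,0])
    return np.array([o[0],o[1],zt])+k[0]*x+k[1]*y+np.array([0,0,k[2]])
for k in [(12,9,102),(-12,9,102),(12,-9,102),(-12,-9,102),(12,9,70),(-12,9,70),(4.15,7.5,8),(-4.15,7.5,8),(1.5,7.5,0),(-1.5,7.5,0),(-1.5,-7.5,0)]:
    u=proj(p,P(k)); print(k,np.round(u,1),np.round([(u[0]-270)*4,(u[1]-190)*4]))
```

```text
(12, 9, 102) [352.3 286.5] [329. 386.]
(-12, 9, 102) [286.3 286.7] [ 65. 387.]
(12, -9, 102) [351.1 328.4] [324. 554.]
(-12, -9, 102) [287.7 328.6] [ 71. 554.]
(12, 9, 70) [346.  248.9] [304. 235.]
(-12, 9, 70) [292.8 249. ] [ 91. 236.]
(4.15, 7.5, 8) [326.2 208.4] [225.  74.]
(-4.15, 7.5, 8) [312.9 208.5] [172.  74.]
(1.5, 7.5, 0) [321.9 204.5] [208.  58.]
(-1.5, 7.5, 0) [317.3 204.5] [189.  58.]
(-1.5, -7.5, 0) [317.3 226.2] [189. 145.]
```

View pics/w5c.png

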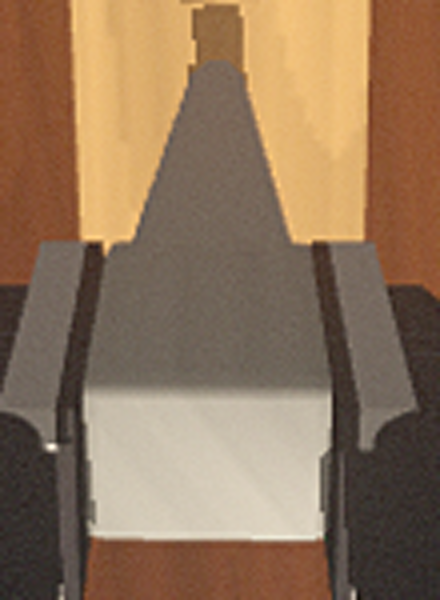

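Run:
```python
from h import *
import pickle; p2=pickle.load(open('w2.pkl','rb'))
q=arm.get_image('wrist'); s=arm.read_state(); T=R.from_quat(s['ee_rot']); 
Rc=T.inv()*R.from_quat(q['rotation']); tc=T.inv().apply(q['xyz']-s['position'])
def cam(pos,quat):
    t=R.from_quat(quat); d=dict(q); d['rotation']=(t*Rc).as_quat(); d['xyz']=np.array(pos)+t.apply(tc); return d
p3=cam([571.83,166.257,260.05],[-6.67449619e-01,7.44653793e-01,-4.35e-04,1.243e-03])
g=lambda p,u,v,z=50: np.round(atz(p,u,v,z)[:2],1)
print('w2',g(p2,260+77/4,160+28/4),g(p2,260+388/4,160+57/4))
a=cv2.imread('pics/w3.png'); b=cv2.imread('pics/w5.png')
cv2.imwrite('pics/x.png',np.vstack([cv2.resize(a[165:205,255:410],None,fx=5,fy=5),cv2.resize(b[135:165,255:410],None,fx=5,fy=5)]))
pickle.dump((p3,q),open('w35.pkl','wb'))
```

```text
w2 [598.1 135. ] [528.5 141.6]
```

View pics/x.png

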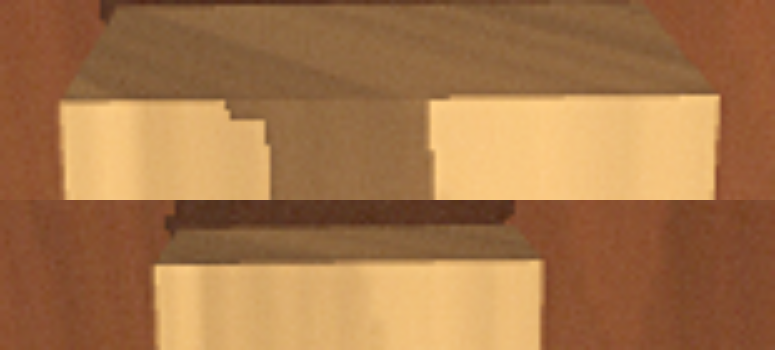

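Run:
```python
from h import *
import pickle; p3,p5=pickle.load(open('w35.pkl','rb'))
g=lambda p,u,v,z=50: np.round(atz(p,u,v,z)[:2],1)
print('w3',g(p3,255+61/5,165+100/5),g(p3,255+720/5,165+95/5))
print('w5',g(p5,255+155/5,135+64/5),g(p5,255+543/5,135+60/5))
```

```text
w3 [597.7 134.5] [528.  141.6]
w5 [597.  134.1] [527.6 141. ]
```

play_rows --moves '[[[0.231, -0.8, 0], 0, 1], [[0.231, -0.8, 0], 0, 1], [[0.231, -0.8, 0], 0, 1], [[0.231, -0.8, 0], 0, 1], [[0.231, -0.8, -0.1], 0, 1], [[0.231, -0.8, -0.16], 0, 1], [[0.231, -0.8, -0.16], 0, 1], [[0.231, -0.8, -0.16], 0, 1]]'

```text
clock: 7.98
position: [639.8, -73.6, 346.3]
ee_rot: [-0.668, 0.745, 0.001, -0.002]
contact_force: [0.4, -0.1, -1.0]
gripper_width: 23.1
```

Run:
```python
from h import *
import pickle
s=arm.read_state(); print(s['position'],s['ee_rot'],s['clock'],s['contact_force'],s['gripper_width'])
p=snap('wrist','w6.png');pickle.dump(p,open('w6.pkl','wb'));q=snap('scene','s6.png')
a=cv2.imread('pics/w6.png'); cv2.imwrite('pics/w6c.png',cv2.resize(a[140:260,250:400],None,fx=5,fy=5,interpolation=cv2.INTER_CUBIC))
a=cv2.imread('pics/s6.png'); cv2.imwrite('pics/s6c.png',cv2.resize(a[150:260,240:350],None,fx=5,fy=5,interpolation=cv2.INTER_CUBIC))
```

```text
[639.83926594 -73.61656013 346.31594593] [-6.67579265e-01  7.44535601e-01  5.78737507e-04 -2.08050335e-03] 7.975 [ 0.36925352 -0.12471469 -0.97998985] 23.138391984760357
```

View pics/w6c.png

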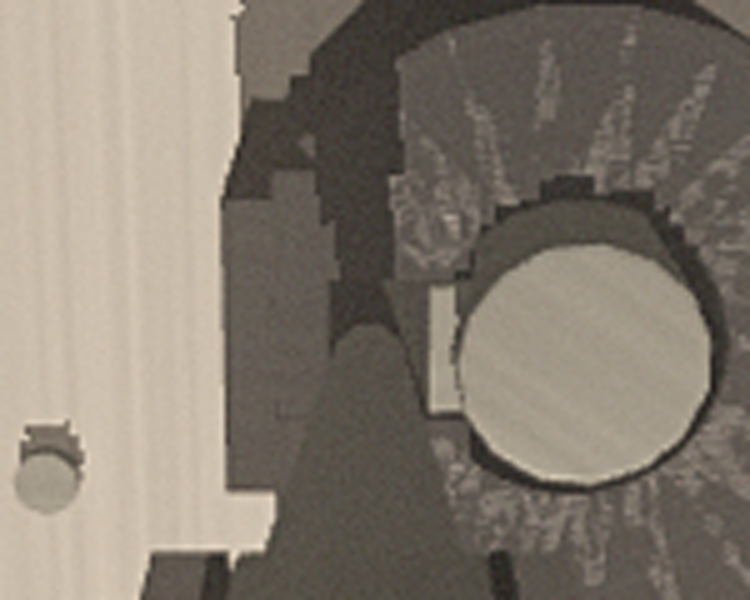

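View pics/s6c.png

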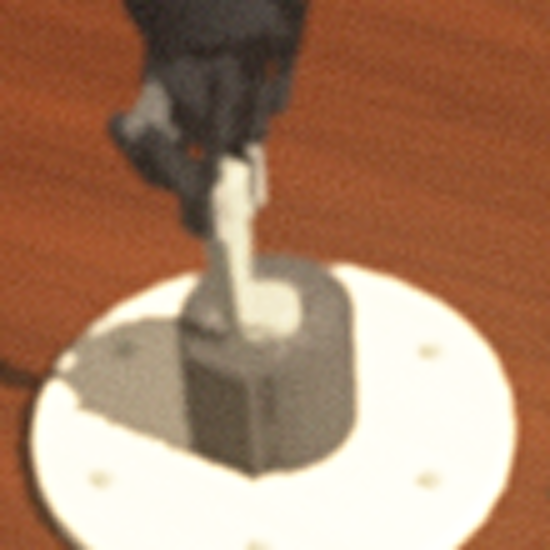

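Run:
```python
from h import *
import pickle
p=pickle.load(open('w6.pkl','rb'))
g=lambda x,y,z: atz(p,250+x/5,140+y/5,z)[:2]
c,s=np.cos(np.radians(6)),np.sin(np.radians(6)); H=np.array([[c,-s],[s,c]])
o=np.array([639.84,-73.62])
L=lambda v:np.round(H@(v-o),2)
print('tip front',L(g(370,322,101.1)),L(g(370,322,103)))
for n,q in dict(o=(332,348),i=(430,348),t=(430,285),b=(428,413)).items(): print(n,L(g(*q,90)))
print('shaft',L(g(586,363,97)),g(586,363,97))
# neck
print('neck',L(g((272+440)/2,500,150)))
```

```text
tip front [-2.59 -7.2 ] [-2.57 -7.81]
o [2.52 0.08]
i [-10.9    0.15]
t [-10.83  -8.85]
b [-10.7    9.65]
shaft [-3.137e+01  1.000e-02] [608.64715107 -70.3363739 ]
neck [-0.63 -3.57]
```

play_rows --moves '[[[-0.0063, 0.0007, 0], 0, 1], [[-0.0063, 0.0007, -0.02], 0, 1], [[-0.0063, 0.0007, -0.04], 0, 1], [[-0.0063, 0.0007, -0.05], 0, 1], [[-0.0063, 0.0007, -0.05], 0, 1]]'

```text
clock: 8.7
position: [637.8, -73.3, 331.4]
ee_rot: [-0.668, 0.745, 0.001, -0.002]
contact_force: [0.8, 0.1, -1.2]
gripper_width: 22.8
```

Run:
```python
from h import *
import pickle
s=arm.read_state(); print(s['position'],s['ee_rot'],s['clock'],s['contact_force'],s['wrist_torque'])
p=snap('wrist','w7.png')
a=cv2.imread('pics/w7.png'); cv2.imwrite('pics/w7c.png',cv2.resize(a[140:260,250:400],None,fx=5,fy=5,interpolation=cv2.INTER_CUBIC))
```

```text
[637.83785019 -73.32308655 331.39492999] [-6.67584732e-01  7.44531207e-01  5.86112507e-04 -1.88800164e-03] 8.7 [ 0.79545692  0.08365229 -1.24267157] [ 0.02519991  0.03042317 -0.00793291]
```

View pics/w7c.png

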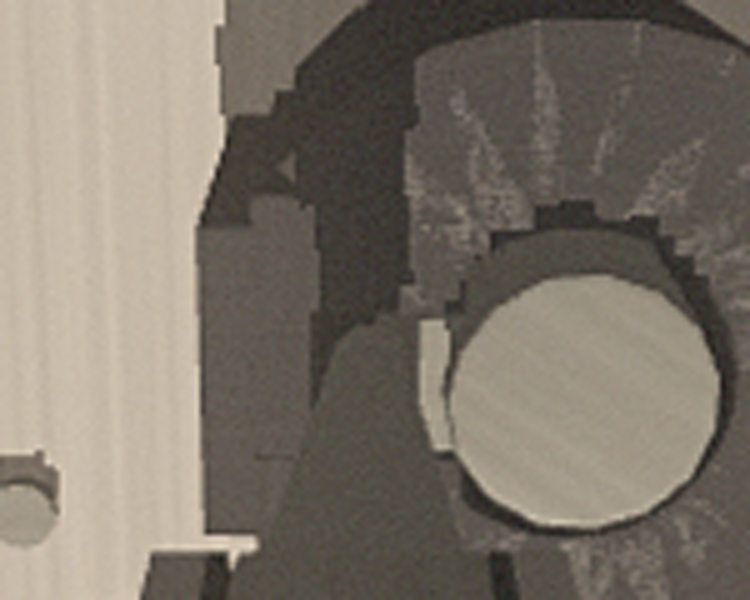

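play_rows --moves '[[[0, 0, -0.015], 0, 1], [[0, 0, -0.03], 0, 1], [[0, 0, -0.045], 0, 1], [[0, 0, -0.045], 0, 1]]'

```text
clock: 9.25
position: [637.8, -73.3, 317.6]
ee_rot: [-0.668, 0.745, 0.001, -0.002]
contact_force: [0.1, 0.6, -1.2]
gripper_width: 23.2
```

play_rows --moves '[[[0, 0, -0.01], 0, 1], [[0, 0, -0.02], 0, 1], [[0, 0, -0.02], 0, 1]]'

```text
clock: 9.62
position: [637.7, -73.3, 311.2]
ee_rot: [-0.668, 0.745, 0.001, -0.002]
contact_force: [-0.5, 0.1, -1.6]
gripper_width: 23.1
```

play_rows --moves '[[[0, 0, -0.007], 0, 1], [[0, 0, -0.01], 0, 1], [[0, 0, -0.01], 0, 1]]'

```text
clock: 10.0
position: [637.7, -73.3, 308.1]
ee_rot: [-0.668, 0.745, 0.001, -0.002]
contact_force: [0.2, -0.4, -1.1]
gripper_width: 22.9
```

play_rows --moves '[[[0, 0, -0.005], 0, 1], [[0, 0, -0.007], 0, 1], [[0, 0, -0.007], 0, 1]]'

```text
clock: 10.38
position: [637.7, -73.3, 305.9]
ee_rot: [-0.668, 0.745, 0.001, -0.003]
contact_force: [-0.6, 0.3, -0.9]
gripper_width: 23.4
```

play_rows --moves '[[[0, 0, -0.004], 0, 1], [[0, 0, -0.004], 0, 1]]'

```text
clock: 10.62
position: [637.7, -73.3, 304.6]
ee_rot: [-0.668, 0.745, 0.001, -0.003]
contact_force: [-0.1, 0.3, -0.5]
gripper_width: 23.2
```

play_rows --moves '[[[0, 0, -0.004], 0, 1], [[0, 0, -0.004], 0, 1]]'

```text
clock: 10.88
position: [637.8, -73.3, 303.4]
ee_rot: [-0.668, 0.745, 0.001, -0.002]
contact_force: [0.6, 0.5, -2.1]
gripper_width: 23.0
```

play_rows --moves '[[[0, 0, -0.004], 0, 1], [[0, 0, -0.004], 0, 1]]'

```text
clock: 11.12
position: [637.8, -73.3, 302.1]
ee_rot: [-0.668, 0.745, 0.001, -0.002]
contact_force: [1.3, -0.5, -0.6]
gripper_width: 23.1
```

play_rows --moves '[[[0, 0, -0.004], 0, 1], [[0, 0, -0.004], 0, 1]]'

```text
clock: 11.38
position: [637.9, -73.3, 300.8]
ee_rot: [-0.668, 0.744, 0.001, -0.002]
contact_force: [0.8, -0.0, -1.1]
gripper_width: 23.0
```

play_rows --moves '[[[0, 0, -0.004], 0, 1], [[0, 0, -0.004], 0, 1]]'

```text
clock: 11.62
position: [638.0, -73.3, 299.6]
ee_rot: [-0.668, 0.744, 0.001, -0.002]
contact_force: [0.8, 0.5, -0.7]
gripper_width: 23.1
```

play_rows --moves '[[[0, 0, -0.004], 0, 1], [[0, 0, -0.004], 0, 1]]'

```text
clock: 11.88
position: [638.0, -73.3, 298.3]
ee_rot: [-0.668, 0.745, 0.001, -0.002]
contact_force: [0.5, -0.2, -0.9]
gripper_width: 23.1
```

play_rows --moves '[[[0, 0, -0.004], 0, 1], [[0, 0, -0.004], 0, 1]]'

```text
clock: 12.12
position: [638.1, -73.3, 297.0]
ee_rot: [-0.668, 0.744, 0.001, -0.002]
contact_force: [0.9, 0.2, -0.7]
gripper_width: 23.2
```

play_rows --moves '[[[0, 0, -0.004], 0, 1], [[0, 0, -0.004], 0, 1]]'

```text
clock: 12.38
position: [638.0, -73.3, 295.8]
ee_rot: [-0.668, 0.745, 0.001, -0.002]
contact_force: [-0.2, 0.5, -1.0]
gripper_width: 23.3
```

play_rows --moves '[[[0, 0, -0.004], 0, 1], [[0, 0, -0.004], 0, 1]]'

```text
clock: 12.62
position: [638.0, -73.3, 295.0]
ee_rot: [-0.668, 0.744, 0.001, -0.002]
contact_force: [-1.0, 0.4, 3.1]
gripper_width: 22.9
```

Run:
```python
from h import *
s=arm.read_state(); print(s['position'],s['contact_force'],s['wrist_torque'])
snap('wrist','w8.png'); s=arm.read_state(); print(s['position'],s['contact_force'],s['wrist_torque'])
a=cv2.imread('pics/w8.png'); cv2.imwrite('pics/w8c.png',cv2.resize(a[160:320,250:400],None,fx=3.7,fy=3.7,interpolation=cv2.INTER_CUBIC))
```

```text
[637.96711308 -73.34769984 295.04334223] [-1.0427733   0.35092824  3.09814403] [ 0.08211053  0.17531011 -0.01083196]
[637.97982766 -73.31013394 295.04991913] [-1.79998342  0.24512076  3.2428099 ] [ 0.03094953  0.23657569 -0.03781934]
```

View pics/w8c.png

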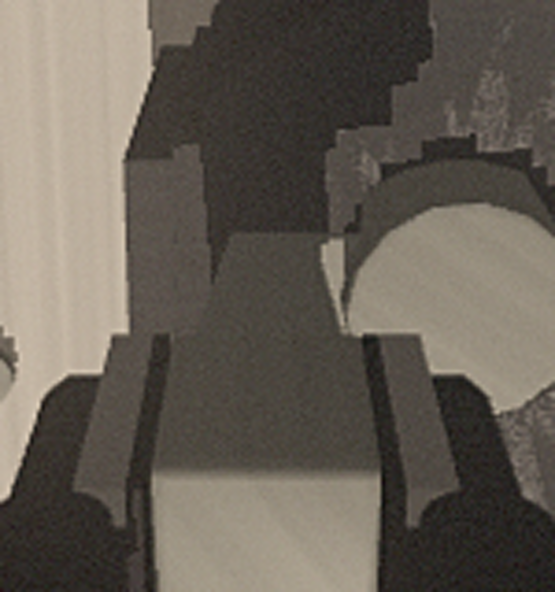

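play_rows --moves '[[[0, 0, 0], 0, -0.2], [[0, 0, 0], 0, -0.2], [[0, 0, 0], 0, -0.2], [[0, 0, 0], 0, -0.2]]'

```text
clock: 13.18
position: [638.0, -73.3, 294.9]
ee_rot: [-0.668, 0.744, 0.001, -0.002]
contact_force: [-0.3, -0.4, -0.1]
gripper_width: 51.2
```

Run:
```python
from h import *
s=arm.read_state(); print(s['position'],s['contact_force'],s['wrist_torque'],s['gripper_width'])
snap('wrist','w9.png')
a=cv2.imread('pics/w9.png'); cv2.imwrite('pics/w9c.png',cv2.resize(a[160:340,230:420],None,fx=3.3,fy=3.3,interpolation=cv2.INTER_CUBIC))
```

```text
[638.0159686  -73.30912249 294.92416659] [-0.27802707 -0.35592878 -0.06936181] [ 0.05314599 -0.01906014 -0.01742235] 51.23048609744305
```

View pics/w9c.png

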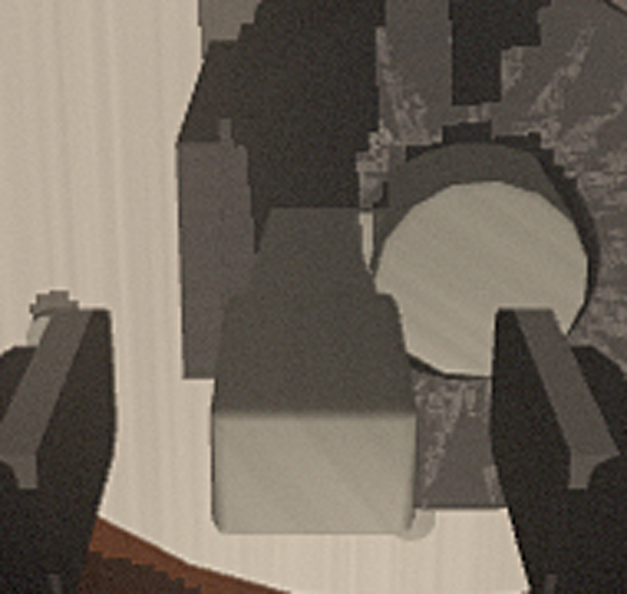

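play_rows --moves '[[[0, 0, 0.05], 0, -0.2], [[0, 0, 0.15], 0, -0.2], [[0, 0, 0.22], 0, -0.2], [[0, 0, 0.22], 0, 1], [[0, 0, 0.22], 0, 1], [[0, 0, 0.22], 0, 1], [[0, 0, 0.22], 0, 1], [[0, 0, 0.22], 0, 1]]'

```text
clock: 14.22
position: [638.0, -73.3, 360.4]
ee_rot: [-0.668, 0.744, 0.001, -0.003]
contact_force: [0.8, -0.1, -0.1]
gripper_width: 0.0
```

Run:
```python
from h import *
import pickle
s=arm.read_state(); print(s['position'],s['contact_force'],s['wrist_torque'],s['gripper_width'])
p=snap('wrist','w10.png');pickle.dump(p,open('w10.pkl','wb')); q=snap('scene','s10.png')
a=cv2.imread('pics/w10.png'); cv2.imwrite('pics/w10c.png',cv2.resize(a[130:330,230:420],None,fx=3,fy=3,interpolation=cv2.INTER_CUBIC))
a=cv2.imread('pics/s10.png'); cv2.imwrite('pics/s10c.png',cv2.resize(a[150:260,240:350],None,fx=5,fy=5,interpolation=cv2.INTER_CUBIC))
```

```text
[638.01490962 -73.32153802 360.44926358] [ 0.83680984 -0.14178206 -0.09495064] [0.03732155 0.00489446 0.00276439] 0.0039249378272135345
```

View pics/w10c.png

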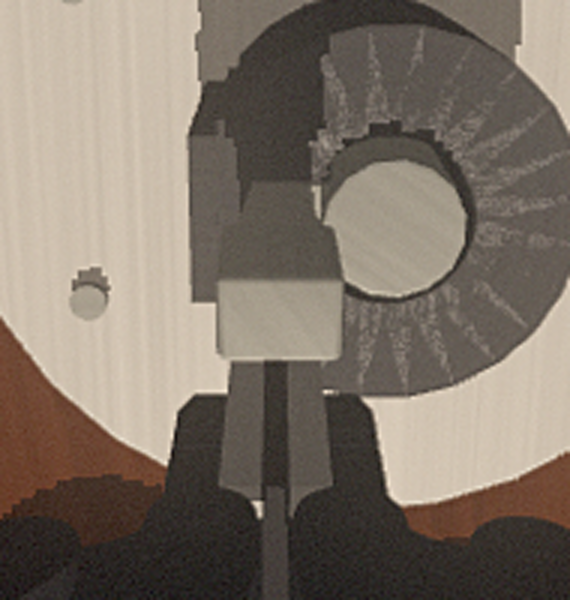

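View pics/s10c.png

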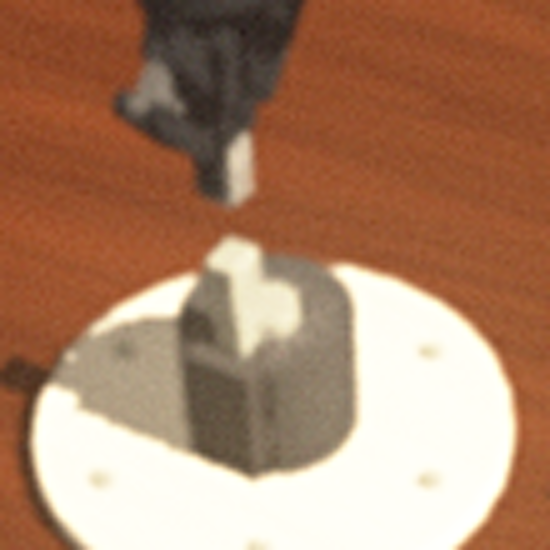

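play_rows --moves '[[[0, 0, -0.04], 0, 1], [[0, 0, -0.08], 0, 1], [[0, 0, -0.1], 0, 1], [[0, 0, -0.1], 0, 1], [[0, 0, -0.1], 0, 1]]'

```text
clock: 14.95
position: [638.2, -73.3, 331.0]
ee_rot: [-0.668, 0.744, 0.0, -0.002]
contact_force: [0.4, 0.4, -0.5]
gripper_width: -0.0
```

play_rows --moves '[[[0, 0, -0.005], 0, 1], [[0, 0, -0.005], 0, 1]]'

```text
clock: 15.2
position: [638.2, -73.3, 329.7]
ee_rot: [-0.668, 0.744, 0.0, -0.002]
contact_force: [0.3, 1.4, 0.1]
gripper_width: 0.2
```

play_rows --moves '[[[0, 0, -0.005], 0, 1], [[0, 0, -0.005], 0, 1]]'

```text
clock: 15.45
position: [638.2, -73.3, 328.1]
ee_rot: [-0.668, 0.744, 0.0, -0.002]
contact_force: [0.5, -0.2, -0.2]
gripper_width: -0.1
```

play_rows --moves '[[[0, 0, -0.004], 0, 1], [[0, 0, -0.004], 0, 1]]'

```text
clock: 15.7
position: [638.1, -73.3, 326.7]
ee_rot: [-0.668, 0.744, 0.001, -0.002]
contact_force: [0.2, 0.7, -0.3]
gripper_width: -0.0
```

play_rows --moves '[[[0, 0, -0.003], 0, 1], [[0, 0, -0.003], 0, 1]]'

```text
clock: 15.95
position: [638.1, -73.3, 325.7]
ee_rot: [-0.668, 0.744, 0.001, -0.002]
contact_force: [-0.3, -2.0, -1.1]
gripper_width: -0.2
```

play_rows --moves '[[[0, 0, -0.003], 0, 1], [[0, 0, -0.003], 0, 1]]'

```text
clock: 16.2
position: [638.1, -73.3, 324.6]
ee_rot: [-0.668, 0.744, 0.001, -0.002]
contact_force: [-0.8, 0.1, -0.6]
gripper_width: 0.0
```

play_rows --moves '[[[0, 0, -0.003], 0, 1], [[0, 0, -0.003], 0, 1]]'

```text
clock: 16.45
position: [638.0, -73.3, 323.7]
ee_rot: [-0.668, 0.744, 0.001, -0.002]
contact_force: [0.6, -1.0, 0.0]
gripper_width: 0.3
```

play_rows --moves '[[[0, 0, -0.003], 0, 1], [[0, 0, -0.003], 0, 1]]'

```text
clock: 16.7
position: [638.1, -73.3, 323.0]
ee_rot: [-0.668, 0.744, 0.001, -0.002]
contact_force: [-0.0, 0.1, 1.3]
gripper_width: 0.1
```

play_rows --moves '[[[0, 0, -0.003], 0, 1], [[0, 0, -0.003], 0, 1]]'

```text
clock: 16.95
position: [638.1, -73.4, 322.7]
ee_rot: [-0.668, 0.744, 0.0, -0.002]
contact_force: [-1.5, 1.4, 4.4]
gripper_width: -0.2
```

play_rows --moves '[[[0, 0, -0.005], 0, 1], [[0, 0, -0.005], 0, 1]]'

```text
clock: 17.2
position: [638.0, -73.4, 322.2]
ee_rot: [-0.668, 0.744, 0.0, -0.002]
contact_force: [-1.7, 0.5, 6.5]
gripper_width: -0.2
```

play_rows --moves '[[[0, 0, -0.006], 0, 1], [[0, 0, -0.006], 0, 1], [[0, 0, -0.006], 0, 1]]'

```text
clock: 17.58
position: [637.9, -73.5, 321.8]
ee_rot: [-0.668, 0.744, -0.0, -0.002]
contact_force: [-3.0, 0.7, 8.1]
gripper_width: 0.0
```

play_rows --moves '[[[0, 0, -0.007], 0, 1], [[0, 0, -0.007], 0, 1], [[0, 0, -0.007], 0, 1]]'

```text
clock: 17.95
position: [637.9, -73.5, 321.7]
ee_rot: [-0.668, 0.744, -0.001, -0.002]
contact_force: [-3.9, 1.0, 9.2]
gripper_width: 0.2
```

play_rows --moves '[[[-0.002, 0, -0.009], 0, 1], [[-0.002, 0, -0.009], 0, 1], [[-0.002, 0, -0.009], 0, 1]]'

```text
clock: 18.32
position: [637.4, -73.6, 321.4]
ee_rot: [-0.668, 0.744, -0.002, -0.001]
contact_force: [-3.0, 0.5, 11.4]
gripper_width: -0.2
```

play_rows --moves '[[[-0.001, 0, -0.011], 0, 1], [[-0.001, 0, -0.011], 0, 1], [[-0.001, 0, -0.011], 0, 1]]'

```text
clock: 18.7
position: [637.1, -73.6, 321.0]
ee_rot: [-0.669, 0.743, -0.003, -0.0]
contact_force: [-5.3, 0.4, 12.5]
gripper_width: 0.1
```

play_rows --moves '[[[0.003, 0, 0.02], 0, 1], [[0.003, 0, 0.02], 0, 1], [[0.003, 0, 0.02], 0, 1]]'

```text
clock: 19.08
position: [637.9, -73.6, 326.2]
ee_rot: [-0.669, 0.744, -0.003, -0.001]
contact_force: [0.1, 0.5, 0.3]
gripper_width: 0.0
```

Run:
```python
from h import *
s=arm.read_state(); print(s['position'],s['contact_force'],s['ee_rot'],s['joints'])
p=snap('wrist','w11.png'); q=snap('scene','s11.png')
a=cv2.imread('pics/w11.png'); cv2.imwrite('pics/w11c.png',cv2.resize(a[160:340,230:420],None,fx=3.2,fy=3.2,interpolation=cv2.INTER_CUBIC))
a=cv2.imread('pics/s11.png'); cv2.imwrite('pics/s11c.png',cv2.resize(a[150:260,240:350],None,fx=5,fy=5,interpolation=cv2.INTER_CUBIC))
```

```text
[637.94031997 -73.59021307 326.16227191] [0.07561002 0.46431827 0.34635004] [-0.668708    0.74351945 -0.00278594 -0.00081861] [ 0.13773814  0.47325869 -0.0583947   0.00642508 -1.0373862  -0.24684949]
```

View pics/w11c.png

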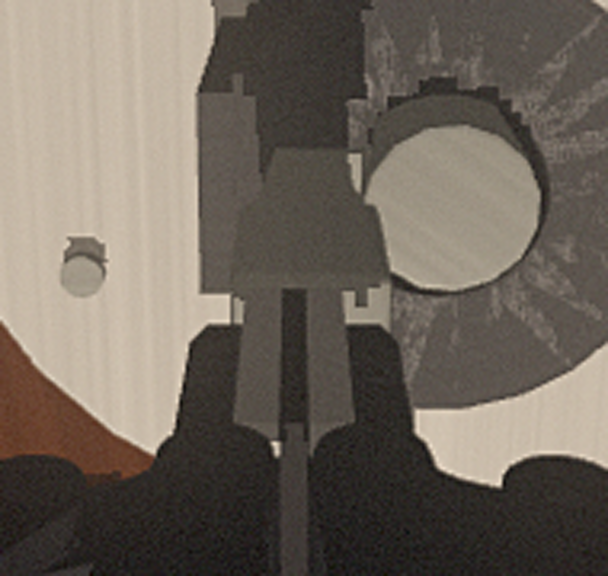

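View pics/s11c.png

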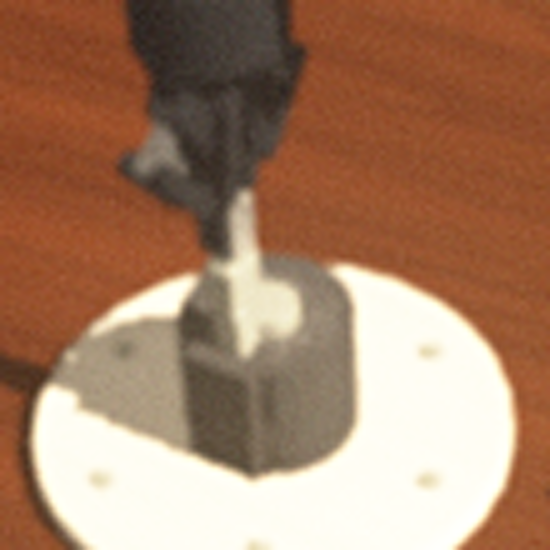

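play_rows --moves '[[[-0.007, 0.001, 0], 0, 1], [[-0.007, 0.001, -0.01], 0, 1], [[-0.007, 0.001, -0.012], 0, 1]]'

```text
clock: 19.55
position: [635.8, -73.3, 322.1]
ee_rot: [-0.669, 0.744, -0.003, -0.001]
contact_force: [0.6, -0.0, 1.0]
gripper_width: 0.2
```

play_rows --moves '[[[0, 0, -0.007], 0, 1], [[0, 0, -0.007], 0, 1], [[0, 0, -0.007], 0, 1]]'

```text
clock: 19.92
position: [635.9, -73.3, 321.0]
ee_rot: [-0.669, 0.743, -0.003, -0.001]
contact_force: [-1.2, -0.1, 5.2]
gripper_width: -0.1
```

play_rows --moves '[[[0, 0, -0.005], 0, 1], [[0, 0, -0.008], 0, 1], [[0, 0, -0.008], 0, 1]]'

```text
clock: 20.3
position: [635.8, -73.3, 321.0]
ee_rot: [-0.669, 0.743, -0.004, -0.0]
contact_force: [-3.7, 1.8, 9.6]
gripper_width: 0.2
```

play_rows --moves '[[[0, 0, -0.01], 0, 1], [[0, 0, -0.01], 0, 1], [[0, 0, -0.01], 0, 1]]'

```text
clock: 20.68
position: [635.8, -73.3, 321.0]
ee_rot: [-0.669, 0.743, -0.005, 0.0]
contact_force: [-4.6, 1.1, 12.0]
gripper_width: 0.2
```

play_rows --moves '[[[-0.001, 0, -0.013], 0, 1], [[-0.001, 0, -0.013], 0, 1], [[-0.001, 0, -0.013], 0, 1]]'

```text
clock: 21.05
position: [635.4, -73.3, 320.6]
ee_rot: [-0.67, 0.743, -0.006, 0.001]
contact_force: [-5.1, 0.7, 14.3]
gripper_width: -0.1
```

play_rows --moves '[[[-0.001, 0, -0.015], 0, 1], [[-0.001, 0, -0.015], 0, 1], [[-0.001, 0, -0.015], 0, 1]]'

```text
clock: 21.42
position: [635.1, -73.4, 320.3]
ee_rot: [-0.67, 0.742, -0.007, 0.001]
contact_force: [-6.5, 2.2, 15.3]
gripper_width: 0.2
```

play_rows --moves '[[[-0.002, 0, -0.018], 0, 1], [[-0.002, 0, -0.018], 0, 1], [[-0.002, 0, -0.018], 0, 1]]'

```text
clock: 21.8
position: [634.6, -73.5, 319.8]
ee_rot: [-0.671, 0.742, -0.009, 0.002]
contact_force: [-7.4, 1.3, 18.8]
gripper_width: -0.0
```

play_rows --moves '[[[0, 0, 0.02], 0, 1], [[0, 0, 0.05], 0, 1], [[0, 0, 0.1], 0, 1], [[0, 0, 0.1], 0, 1]]'

```text
clock: 22.3
position: [635.0, -73.5, 351.2]
ee_rot: [-0.671, 0.742, -0.01, 0.003]
contact_force: [0.1, 0.6, 0.5]
gripper_width: -0.0
```

Run:
```python
from h import *
s=arm.read_state(); print(s['position'],s['contact_force'],s['ee_rot'])
p=snap('wrist','w12.png'); q=snap('scene','s12.png')
a=cv2.imread('pics/w12.png'); cv2.imwrite('pics/w12c.png',cv2.resize(a[140:320,230:420],None,fx=3.2,fy=3.2,interpolation=cv2.INTER_CUBIC))
a=cv2.imread('pics/s12.png'); cv2.imwrite('pics/s12c.png',cv2.resize(a[150:260,240:350],None,fx=5,fy=5,interpolation=cv2.INTER_CUBIC))
```

```text
[635.03210017 -73.49128413 351.21919677] [0.14633214 0.60697739 0.46082502] [-0.67079474  0.74156437 -0.01028786  0.00329719]
```

View pics/w12c.png

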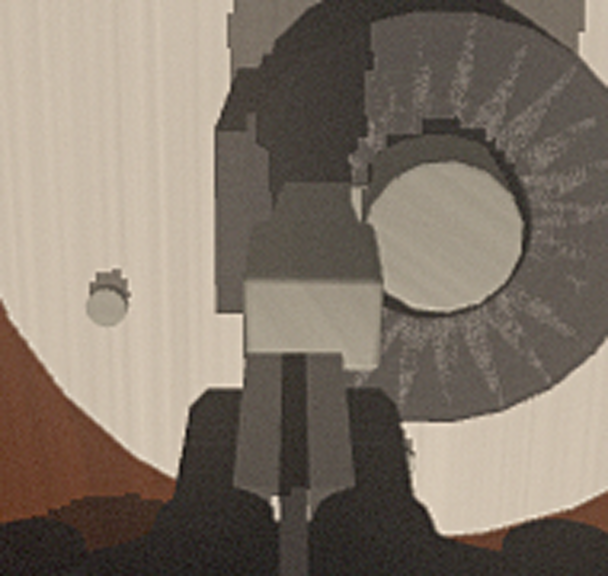

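View pics/s12c.png

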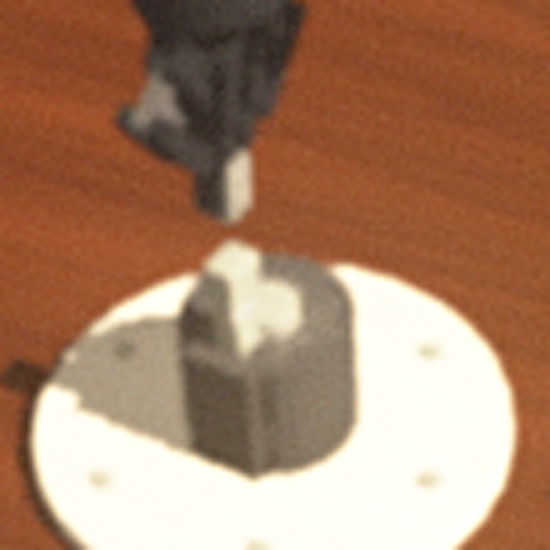

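play_rows --moves '[[[-0.009, 0, 0], 0, 1], [[-0.009, 0, -0.05], 0, 1], [[-0.009, 0, -0.09], 0, 1], [[-0.009, 0, -0.095], 0, 1], [[-0.009, 0, -0.095], 0, 1]]'

```text
clock: 23.02
position: [631.8, -73.4, 320.4]
ee_rot: [-0.671, 0.742, -0.009, 0.002]
contact_force: [-0.1, -0.7, 0.6]
gripper_width: -0.2
```

play_rows --moves '[[[0, 0, -0.006], 0, 1], [[0, 0, -0.009], 0, 1], [[0, 0, -0.009], 0, 1]]'

```text
clock: 23.4
position: [631.9, -73.4, 319.5]
ee_rot: [-0.671, 0.742, -0.01, 0.002]
contact_force: [-2.4, 0.7, 6.3]
gripper_width: -0.2
```

play_rows --moves '[[[0, 0, -0.01], 0, 1], [[0, 0, -0.01], 0, 1], [[0, 0, -0.01], 0, 1]]'

```text
clock: 23.78
position: [631.9, -73.4, 319.4]
ee_rot: [-0.671, 0.741, -0.011, 0.003]
contact_force: [-3.9, 1.0, 9.7]
gripper_width: -0.1
```

play_rows --moves '[[[0, 0, -0.013], 0, 1], [[0, 0, -0.014], 0, 1], [[0, 0, -0.014], 0, 1]]'

```text
clock: 24.15
position: [632.0, -73.5, 319.4]
ee_rot: [-0.672, 0.741, -0.012, 0.004]
contact_force: [-5.2, 1.6, 12.8]
gripper_width: -0.1
```

play_rows --moves '[[[0, 0, -0.017], 0, 1], [[0, 0, -0.018], 0, 1], [[0, 0, -0.018], 0, 1]]'

```text
clock: 24.52
position: [632.1, -73.5, 319.3]
ee_rot: [-0.672, 0.74, -0.014, 0.005]
contact_force: [-5.9, 1.5, 17.1]
gripper_width: 0.2
```

play_rows --moves '[[[0, 0, -0.02], 0, 1], [[0, 0, -0.02], 0, 1], [[0, 0, -0.02], 0, 1]]'

```text
clock: 24.9
position: [632.4, -73.6, 319.2]
ee_rot: [-0.673, 0.74, -0.017, 0.007]
contact_force: [-6.4, 1.7, 18.8]
gripper_width: -0.2
```

play_rows --moves '[[[0, 0, 0.02], 0, 1], [[0, 0, 0.06], 0, 1], [[0, 0, 0.2], 0, 1], [[0, -0.2, 0.35], 0, 1], [[0, -0.4, 0.4], 0, 1], [[0, -0.4, 0.4], 0, 1], [[0, -0.4, 0.4], 0, 1], [[0, -0.4, 0.4], 0, 1]]'

```text
clock: 25.9
position: [632.5, -192.6, 438.1]
ee_rot: [-0.673, 0.739, -0.016, 0.006]
contact_force: [0.1, 0.3, -0.0]
gripper_width: 0.1
```

Run:
```python
from h import *
s=arm.read_state(); print(s['position'],s['contact_force'],s['joint_vel'])
q=snap('scene','s13.png'); t=snap('top','t13.png')
a=cv2.imread('pics/s13.png'); b=cv2.imread('pics/t13.png')
cv2.imwrite('pics/s13c.png',np.hstack([cv2.resize(a[190:260,250:340],(450,350),interpolation=cv2.INTER_CUBIC),cv2.resize(b[150:220,305:375],(350,350),interpolation=cv2.INTER_CUBIC)]))
```

```text
[ 632.4965727  -192.5585375   438.11218161] [ 0.09596538  0.33404526 -0.03479576] [ 0.00878707 -0.00395549 -0.00171922  0.00319354  0.00065624  0.00206306]
```

View pics/s13c.png

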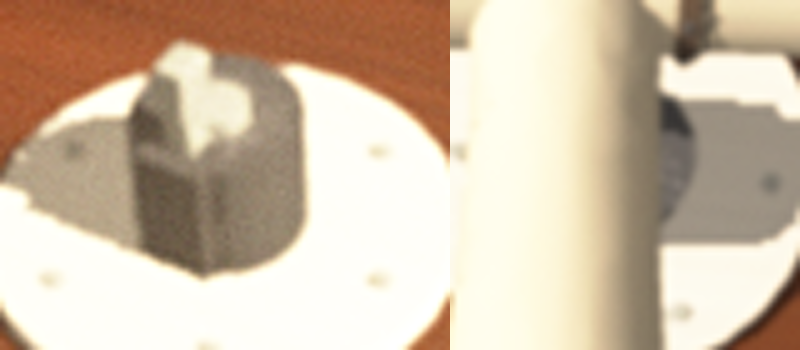

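View pics/s13.png

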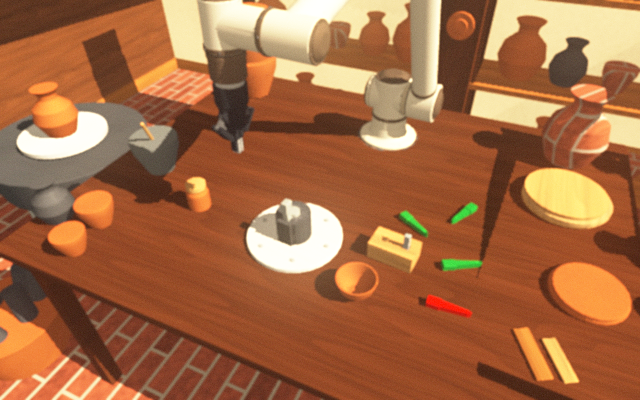

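The scene picture shows the key upright in the keyway at (287,215). The spare is still in the rack, the bowl and jar are where they were, and the arm is clear of everything.

```bash
python3 -c "
from bench import arm
print(arm.job_done())"
```

```text
the job is handed in; nothing more can be done
None
```

The tapered key is wedged in the keyway and the job is handed in, at about 26 s of the 54 s allowed.

- **Starting the key:** I lowered it tip down until it lightly bound with the tip about 40 mm below the mouth. The push was then about 4 N, and I let go of it there.
- **Driving it:** With closed fingers I pressed on top of the head in small steps up to 18.8 N. The key went about 3 mm further in, roughly 4.6 N per mm, which is within the range you gave.
- **Last checks:** A second press held the same height to within 0.2–0.3 mm from 6 N up to 18.8 N. I did not test the last stretch to 20 N. The final picture shows the key upright, the arm clear, the plain key in the rack, and the pots not visibly moved.
- **What was not perfect:** The key sat about 1° tilted in the grip. The first press landed 2–3 mm off the head's centre, so I corrected it for the later ones. The arm bent under load, adding a sideways push of up to 7 N. The final top view was blocked by the arm, so it could not confirm the fit from above.

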